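# Draw a ware board out of the drying rack to its line and hold it

### The job

On the drying rack, find the ware board that carries the tall vase, and turn the catch in front of that board outward until it lies level along the front rail. Then draw that board gently straight out by its end batten until the dark line across it stands over the front edge of the rack, and finish while still holding the board level there: it would tip with its load if let go. Do not touch or upset the pots, and leave the other board, its catch and the things on the bench as they are.

Things in the scene. Friction and masses are not known exactly. Their poses are not given: they have to be found in the camera images.
- rack: Two-tier drying rack of dark steel and plywood, fixed, 310 (x) x 460 (y) x 160 mm high; origin: centre of its underside; -x is its front (towards the robot), z up. The top deck, 160 mm up, is open above, with two bays centred at rack y = +80 mm (left) and -80 (right), between 12 mm high guide strips that leave a board 10 mm play each side. One ware board lies in each bay, along the rack's x.
- rack_edge (a point): Middle of the deck's upper front edge (rack frame x = -155, y = 0, z = 160 mm), axes as the rack's. The edge runs along the rack's y; the steel front rail below it is 30 mm high.
- ware_board: Loose wooden board with the tall vase on it (0.8 kg in all), 300 (x) x 130 (y) x 16 mm; origin: centre of its underside; -x end to the rack's front. Starts with that end 5 to 20 mm behind the rack's edge, in either bay. Grip from above by the batten on its front end. A 5 mm dark line crosses it 160 mm from the front end; with the line at the rack's edge it tips forward unless held.
- ware_board_grip (a point): Centre of the batten: 20 mm thick (x), 100 wide (y), 36 high, standing on the board flush with its front end; nothing stands within 45 mm behind it. The point lies at board frame x = -140, y = 0, z = 40 mm: 24 mm above the board's top, 12 below the batten's top, 150 in front of the line. Axes as the board's.
- ware_board_line (a point): Middle of the dark line on the board's top (board frame x = +10, y = 0, z = 16 mm).
- vase: Tall raw-clay vase, 122 mm high, 70 mm widest diameter with a narrow neck, standing loose on the ware board about 112 mm behind its front end; origin at the centre of its foot.
- other_board: The other ware board, of the same shape with the same batten and line, in the other bay; to be left alone.
- cup_a: Raw-clay cup, 56 mm diameter, 62 mm high, on the left half of the other board; origin at the centre of its foot.
- cup_b: A second such cup beside it on the right half of the other board; origin at the centre of its foot.
- catch_left (a joint): Angle (rad) of the flat steel catch before the left bay. 0: upright, standing 76 mm above the deck and stopping the board; grows as its top swings outward to the left (rack +y); 1.571: level along the front rail, clear of the boards. Range -0.35 to 2.3, about an axis along the rack's x; friction (0.16 N m, about 2 N at the knob) keeps it where it is left.
- catch_right (a joint): The same for the catch before the right bay; grows as its top swings outward to the right (rack -y).
- catch_left_knob (a point): Middle of the gripping part of the left catch's knob: a round wooden peg 16 mm diameter along the rack's x, 75 mm from the pivot, standing out 40 mm from the catch towards the rack's front. The point is 33 mm in front of the rack's edge and 12 mm from the catch's 8 mm thick, 18 mm wide flat.
- catch_right_knob (a point): The same for the right catch.
- catch_left_pivot (a point): Pivot of the left catch on the front rail (rack frame x = -155, y = +130, z = 146 mm).
- catch_right_pivot (a point): Pivot of the right catch (rack frame x = -155, y = -130, z = 146 mm).
- brush: Brush about 190 mm long lying on the bench before the rack; bystander.
- rib: Flat wooden shaping rib, about 95 x 90 x 8 mm, lying on the bench before the rack; bystander.
- rolling_pin: Rolling pin 320 mm long, 44 mm diameter, lying on the bench to the left; bystander.
- oxide_jar: Lidded jar 60 mm diameter, 85 mm high, on the bench to the right; bystander.
- water_bowl: White glazed bowl 110 mm diameter, 50 mm high, on the bench to the left; bystander.
Things that resemble listed ones, but are neither listed nor needed, are in the scene too. Leave any purple look-alike of the cup_a alone. What is shaped like the cup_b but brown is not meant.

How it is judged (in metres and radians):
On the way, in this order (a step that is already met when the one before it is completed fails the run):
1. the catch in front of the vase's board lies level, the board not yet drawn out (((y of ware_board in the frame of rack above 0 m and value of joint catch_left between 1.4008 and 1.7408 rad) or (y of ware_board in the frame of rack below 0 m and value of joint catch_right between 1.4008 and 1.7408 rad)) and x of ware_board_line in the frame of rack_edge above 0.13 m), for 0.2 s.
2. the board's line stands over the rack's front edge while the fingers have hold of the board (x of ware_board_line in the frame of rack_edge between -0.008 and 0.008 m and contact force between the fingers and ware_board above 1 N), for 0.2 s.
At the end, for the whole second after the job is handed in: Through the last second: that catch level within 0.17 rad; the line over the rack's edge within 8 mm; board level within 0.06 rad, straight within 0.12 rad, at deck height, still, and held by the fingers (over 1 N); hand at its batten; vase upright in its place (25 mm), cups upright (all of step 2 and ((y of ware_board in the frame of rack above 0 m and value of joint catch_left between 1.4008 and 1.7408 rad) or (y of ware_board in the frame of rack below 0 m and value of joint catch_right between 1.4008 and 1.7408 rad)) and angle between ware_board's own z axis and vertical below 0.06 rad and angle between the x axis of ware_board and the x axis of rack, either way round below 0.12 rad and linear speed of ware_board below 0.01 m/s and distance between the grasp point and ware_board_grip below 0.08 m and contact force between ware_board and brush below 0.5 N and contact force between ware_board and rib below 0.5 N and contact force between ware_board and rolling_pin below 0.5 N and contact force between ware_board and oxide_jar below 0.5 N and contact force between ware_board and water_bowl below 0.5 N and height (world z) of ware_board between 0.15 and 0.175 m and x of vase in the frame of ware_board between -0.065 and -0.01 m and y of vase in the frame of ware_board between -0.03 and 0.03 m and angle between each of vase, cup_a, cup_b's own z axis and vertical below 0.12 rad); the arm keeps its last pose, push and grip.
It fails at once if the robot touches a pot, or a pot is tipped (contact force between any of the fingers, the arm and vase above 0.5 N or contact force between any of the fingers, the arm and cup_a above 0.5 N or contact force between any of the fingers, the arm and cup_b above 0.5 N or angle between any of vase, cup_a, cup_b's own z axis and vertical above 0.3 rad).
It fails at once if the board is tipped by more than 0.15 rad or drawn faster than 0.4 m/s (angle between ware_board's own z axis and vertical above 0.15 rad or linear speed of ware_board above 0.4 m/s).
It fails at once if the other board is shifted by more than 15 mm (distance of other_board from where it was at the start of the episode above 0.015 m).
It fails at once if the other board's catch is turned ((y of ware_board in the frame of rack above 0 m and value of joint catch_right above 0.5 rad) or (y of ware_board in the frame of rack below 0 m and value of joint catch_left above 0.5 rad)).
It fails at once if a bystander on the bench is shifted by more than 30 mm (distance of any of brush, rib, rolling_pin, oxide_jar, water_bowl from where it was at the start of the episode above 0.03 m).
It also fails if it takes over 54 s, if anything falls off the work surface, if the arm or the gripper's body presses on something with over 40 N, if the wrist force passes 120 N, or if a joint passes its speed limit or range.

### The arm

A 6-joint arm with a two-finger parallel gripper is mounted at the origin on the work surface. World frame = base frame: x ahead of the robot, y to its left, z up, the work surface at z = 0. Lengths are in m, angles in degrees, forces in N, time in s.
With the tool pointing down it reaches from about 0.275 to 0.725 m from the base axis. Payload 15.9 kg.
Tool frame: the origin (TCP) lies between the finger pads; the fingertips stand 11 mm ahead of it and the grasp point (between the pads) lies 8 mm behind it (manip.finger_overhang is the distance from the TCP to the fingertips, in m); y points along the fingers, z is the direction in which the jaws open and shut, and the axes are right-handed (so a half turn about y gives the same grasp; the last joint's range is limited). The gripper opens to 85 mm and grips with 20 to 120 N. Pads are 22 mm wide; open, the fingers measure 114 mm over their backs; the gripper's body (76 mm by 85 mm) begins 54 mm behind the grasp point. The pads swing forward as they close: fully open they stand 13 mm farther back than shut.
Start: joints at [73.339, 12.198, -1.971, 75.831, 0, 90], TCP at [0.143, 0.479, 0.242] pointing down, gripper open.
Joint ranges: [-170.91, 170.91], [-42.67, 98.43], [-65.05, 77.54], [-120.47, 116.71], [-90, 82.35], [-180, 180]. Speed limits (degrees/s): [108.29, 108.29, 136.94, 147.25, 180, 180].

### API

Orientations are given as [roll, pitch, yaw] about the fixed x, y, z axes, in that order (R = Rz(yaw) Ry(pitch) Rx(roll)).
In Python, from workcell import manip, optics gives the robot as it stands. Calls block until the motion is done:
- manip.movep(position, orientation): joint-space move of the TCP to a pose.
- manip.movel(position, rot=None, v=0.15): straight line of the TCP; rot=None keeps the orientation; v is the mean speed in m/s.
- manip.move_j(angles): joint-space move.
- manip.move_gripper(opening, strength=None): opening from 0.0 (shut) to 1.0 (fully open); strength is the grip in N (None keeps the last); returns when the fingers have stopped.
- manip.pause(seconds).
- manip.solve_ik(position, orientation): joint angles nearest the present ones, or None.
- optics.get_image(name): name is "side" or "top"; returns the picture (400x640x3 uint8, red, green, blue); there is no depth.
- optics.get_calibration(name): a dict with "fov_y" (degrees; the focal length in pixels is half the picture's height over the tangent of half this angle, whatever the lens; pixels are square), "cx", "cy" (the principal point, pixels), "world_from_camera" (4x4, takes a point from camera to world coordinates). Camera axes: x right, y down, z forward; pixel columns grow to the right and rows downward; lengths in m; the calibration is good to about 2 mm. A picture is of the moment at which its call begins. get_calibration takes no time and is no camera call.
A pose or a line that the arm cannot do raises manip.Unreachable and nothing moves.
- manip.finish_job(): hands the job in, once; it reports no verdict.
Trained networks look in the newest picture that a camera, given by its name, has taken for a name from the list of things; names that differ only in an ending like _2 or _b are one class to them, and where a whole thing is asked for, a point or a joint stands for the part that bears it (a point fixed in the world has none). Each returns a list of dicts, best first, with "p" (0 to 1); they miss things now and then, are a little off and sometimes report something else, mostly with a low value. They report only what shows in the picture. A call takes as long as a camera call. They do not tell look-alikes from the thing itself.
- optics.search_frame(target, camera): "at" ([x, y, z] in m, in world coordinates, good to about 4 mm: the middle of the surface that is visible of it).
- optics.tip_of(target, camera): "at" ([x, y, z] in m, in world coordinates, good to about 4 mm: a listed point, or the origin of a listed thing).
Readings, each from a call of its own:
- manip.current_time(): time.
- manip.current_joints(): joint angles.
- manip.current_qd(): joint speeds.
- manip.current_tau(): joint torques, N m.
- manip.current_eef_pos(): TCP position.
- manip.current_tcp_rot(): TCP orientation.
- manip.current_wrist_force(): force on the tool from outside, world axes, zero at the start.
- manip.current_ft_torque(): the same for the moment, N m.
- manip.current_finger_gap(): opening from 0.0 (shut) to 1.0 (fully open).
Only numpy, scipy, OpenCV 4.12 (cv2) and the standard library are available. Lean on these libraries where they do the work, as an engineer would, in place of code of your own. Each camera call takes 0.05 s, during which the arm holds its last target.

## Working session

There is one attempt and no reset: what is moved stays moved. The work goes in short steps, each a Python script; the robot and the scene stay as the last script left them, time stands still between calls to the robot, and variables do not carry over. Pictures are saved under pics/ and viewed, and the job is handed in when it is done.

```bash
ls; mkdir -p pics; python3 - <<'E'
from workcell import manip, optics
import cv2
for n in("side","top"):
    im=optics.get_image(n); cv2.imwrite(f"pics/{n}0.png",im[:,:,::-1])
    c=optics.get_calibration(n); print(n,c)
print(manip.current_time(),manip.current_tcp_rot(),manip.current_eef_pos())
E
```

```text
pics
side {'fov_y': 57.10580625434872, 'cx': 319.369589645279, 'cy': 197.37123843360922, 'world_from_camera': array([[-0.95816453, -0.1748076 ,  0.22663417,  0.36823242],
       [-0.28531096,  0.64633304, -0.70770846,  0.78430575],
       [-0.02276833, -0.74276235, -0.66916791,  0.83174986],
       [ 0.        ,  0.        ,  0.        ,  1.        ]])}
top {'fov_y': 44.7431712349034, 'cx': 320.61929665927795, 'cy': 202.40680755028933, 'world_from_camera': array([[-0.00405808, -0.99571778,  0.09235601,  0.47017622],
       [-0.99998211,  0.00363492, -0.00474961,  0.028993  ],
       [ 0.00439356, -0.09237363, -0.99571472,  1.3440731 ],
       [ 0.        ,  0.        ,  0.        ,  1.        ]])}
0.1 [-9.00554494e+01 -8.78089405e-04 -1.66611346e+01] [0.14328858 0.47874619 0.24188636]
```

View pics/side0.png

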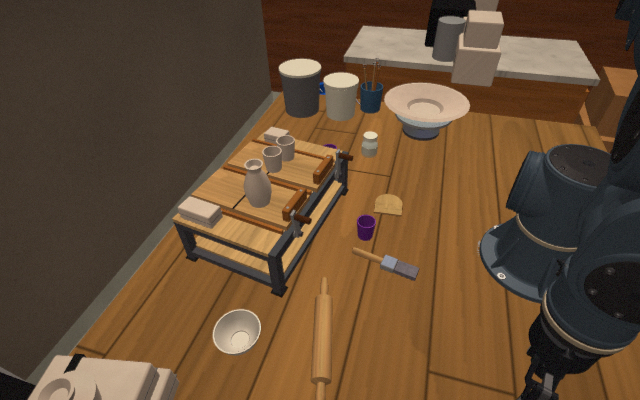

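View pics/top0.png

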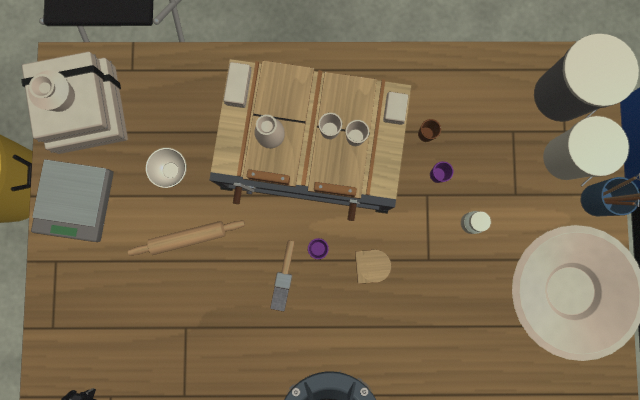

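```bash
python3 - <<'E'
from workcell import manip, optics
import numpy as np
for n in("top","side"):
  for t in ("vase","ware_board_grip","ware_board_line","catch_left_knob","catch_right_knob","catch_left_pivot","catch_right_pivot","rack_edge","rack"):
    print(n,t,[(np.round(d["at"],4).tolist(),round(d["p"],2)) for d in optics.tip_of(t,n)[:4]])
print(manip.current_time())
E
```

```text
top vase [([0.7426, 0.1426, 0.1786], 0.76)]
top ware_board_grip [([0.6347, 0.1488, 0.2011], 0.69), ([0.4199, -0.1295, -0.0041], 0.66), ([0.538, -0.3933, -0.0012], 0.64), ([0.6016, 0.0713, 0.162], 0.55)]
top ware_board_line [([0.7864, 0.1266, 0.1778], 0.85)]
top catch_left_knob [([0.5927, 0.2199, 0.2198], 0.48)]
top catch_right_knob [([0.5503, -0.0487, 0.2239], 0.62)]
top catch_left_pivot [([0.6204, 0.1976, 0.1484], 0.65)]
top catch_right_pivot [([0.5834, -0.0568, 0.1459], 0.7), ([0.5389, -0.3924, 0.0004], 0.2)]
top rack_edge [([0.5998, 0.0716, 0.1614], 0.79), ([0.7396, 0.1447, 0.178], 0.31)]
top rack [([0.5835, -0.0582, 0.1481], 0.64)]
side vase [([0.7406, 0.1474, 0.1773], 0.81)]
side ware_board_grip [([0.4025, 0.1212, -0.0004], 0.5), ([0.7792, 0.1278, 0.1596], 0.18)]
side ware_board_line [([0.787, 0.1267, 0.1723], 0.57)]
side catch_left_knob [([0.5895, 0.2132, 0.2184], 0.82), ([0.4223, -0.1258, -0.0055], 0.74)]
side catch_right_knob []
side catch_left_pivot [([0.6244, 0.1979, 0.1464], 0.74)]
side catch_right_pivot [([0.7347, -0.0596, 0.1779], 0.61), ([0.5865, -0.0616, 0.1504], 0.52)]
side rack_edge [([0.7431, 0.1456, 0.1751], 0.69), ([0.756, 0.0042, 0.1782], 0.65), ([0.6043, 0.0736, 0.1609], 0.58)]
side rack []
1.0
```

```bash
cat > h.py <<'E'
import numpy as np, cv2
from workcell import manip, optics
def proj(c,P):
    T=np.linalg.inv(c["world_from_camera"]); p=T[:3,:3]@np.array(P,float)+T[:3,3]
    f=200/np.tan(np.radians(c["fov_y"]/2)); return np.array([c["cx"]+f*p[0]/p[2],c["cy"]+f*p[1]/p[2]])
def ray(c,uv,z):
    W=c["world_from_camera"]; f=200/np.tan(np.radians(c["fov_y"]/2))
    d=W[:3,:3]@np.array([(uv[0]-c["cx"])/f,(uv[1]-c["cy"])/f,1]); o=W[:3,3]; return o+d*(z-o[2])/d[2]
YAW=-8.2; E0=np.array([0.6035,0.0705])
def rw(x,y,z,yaw=None,e=None):  # edge frame (x rel. front edge, rack y, world z)
    a=np.radians(YAW if yaw is None else yaw); e=E0 if e is None else e
    return np.array([e[0]+np.cos(a)*x-np.sin(a)*y, e[1]+np.sin(a)*x+np.cos(a)*y, z])
E
python3 - <<'E'
from h import *
for n,(x0,y0,x1,y1) in dict(top=(200,50,420,230),side=(170,130,370,300)).items():
    im=cv2.imread(f"pics/{n}0.png"); c=optics.get_calibration(n); s=4 if n=="side" else 3.6
    cr=cv2.resize(im[y0:y1,x0:x1],None,fx=s,fy=s,interpolation=cv2.INTER_CUBIC)
    cv2.imwrite(f"pics/{n}0c_raw.png",cr[:600,:800].copy())
    def P(*a): 
        p=(proj(c,rw(*a))+.5-[x0,y0])*s; return tuple(int(v) for v in p)
    L=[((0,-230,.16),(0,230,.16)),((0,230,.16),(310,230,.16)),((310,230,.16),(310,-230,.16)),((310,-230,.16),(0,-230,.16))]
    for a,b in L: 
        a=(a[0]/1e3,a[1]/1e3,a[2]);b=(b[0]/1e3,b[1]/1e3,b[2]);cv2.line(cr,P(*a),P(*b),(0,255,0),1)
    for sy in(1,-1):
        cv2.circle(cr,P(0,sy*.13,.146),3,(0,0,255),-1)
        cv2.line(cr,P(-.021,sy*.13,.221),P(-.061,sy*.13,.221),(255,0,0),1)
    cv2.imwrite(f"pics/{n}0c.png",cr[:600,:800])
E
```

```text
(no output)
```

View pics/top0c.png

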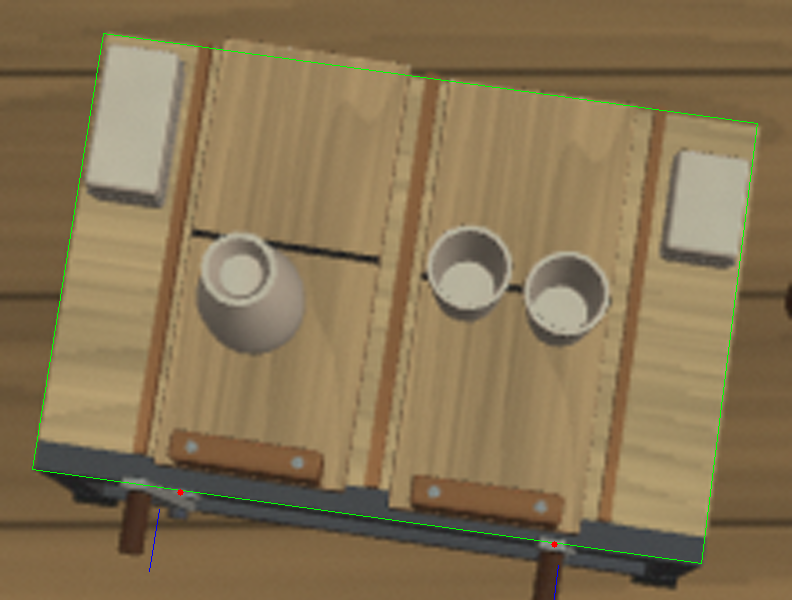

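View pics/side0c.png

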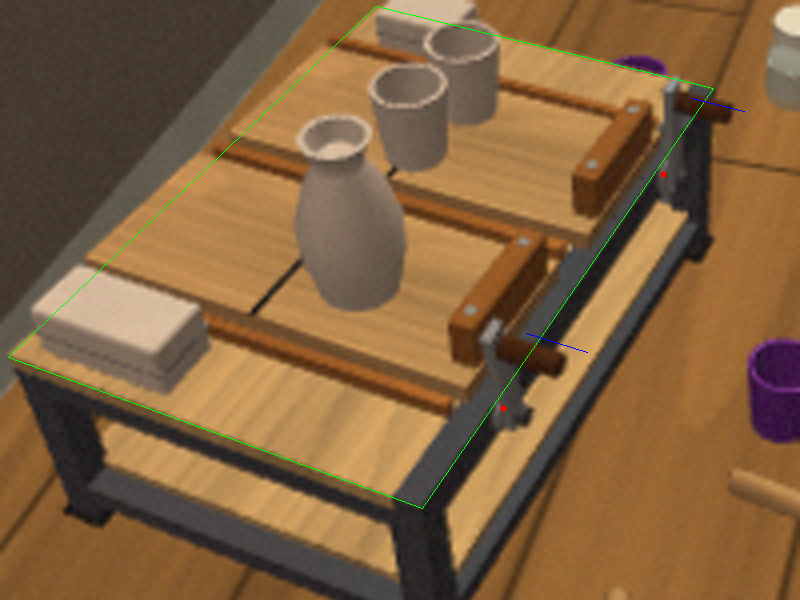

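```bash
python3 - <<'E'
from h import *
from scipy.optimize import least_squares
ct,cs=optics.get_calibration("top"),optics.get_calibration("side")
ut=np.array([131,552])/3.6+[200,50]-.5; us=np.array([553,360])/4+[170,130]-.5
r=least_squares(lambda P:np.r_[proj(ct,P)-ut,proj(cs,P)-us],[.56,.21,.21])
P=r.x; print("end",P,r.fun)
a=np.radians(YAW);d=P[:2]-E0; print("edge frame",d@[np.cos(a),np.sin(a)],d@[-np.sin(a),np.cos(a)])
# batten top corners (z .212): front edge of top face, rear; line on board top z .176
def f(c,px,z,s,o):
    P=ray(c,np.array(px)/s+o-.5,z);d=P[:2]-E0; return np.round([d@[np.cos(a),np.sin(a)],d@[-np.sin(a),np.cos(a)]],4)
for px in [(174,432),(322,454),(171,456),(320,477)]: print("batten",f(ct,px,.212,3.6,[200,50]))
for px in [(193,233),(380,260)]: print("line",f(ct,px,.176,3.6,[200,50]))
for px in [(252,313),(300,264)]: print("line side",f(cs,px,.176,4,[170,130]))
for px in [(34,470),(703,564)]: print("edge top",f(ct,px,.16,3.6,[200,50]))
for px in [(421,508),(711,88)]: print("edge side",f(cs,px,.16,4,[170,130]))
for o in ([-90,0,-8.2],[-90,0,171.8]):
  for p in (rw(-.04,.13,.32),rw(-.04,.15,.21),rw(-.04,.205,.138)): print(manip.solve_ik(p,o))
for o in ([-90,0,-98.2],[-90,0,81.8]):
  for p in (rw(.02,.08,.3),rw(.02,.08,.196),rw(-.15,.08,.196)): print(manip.solve_ik(p,o))
E
```

```text
end [0.57628063 0.22044876 0.22251534] [-0.22933641 -1.01005679  1.03133493  0.1288026 ]
edge frame -0.04832811683290952 0.14453344974625706
batten [0.0319 0.1299]
batten [0.031  0.0321]
batten [0.0159 0.1294]
batten [0.0158 0.0312]
line [0.1742 0.144 ]
line [0.1734 0.0152]
line side [0.1751 0.1446]
line side [0.173  0.0915]
edge top [-1.000e-04  2.291e-01]
edge top [-0.0005 -0.231 ]
edge side [0.0011 0.2299]
edge side [ 0.0017 -0.2294]
[19.37923773 28.21625797 32.06828559 93.85202762  0.         27.57923773]
[20.99954858 28.08165088 15.91953775 77.83788687  0.         29.19954858]
[25.19961073 32.77757693 13.11355763 70.3359807   0.         33.39961073]
[  19.37923773   28.21625797   32.06828559   93.85202762    0.
 -152.42076227]
[  20.99954858   28.08165088   15.91953775   77.83788687    0.
 -150.80045142]
[  25.19961073   32.77757693   13.11355763   70.3359807     0.
 -146.60038927]
[ 13.02537682  32.88004601  36.74702114  93.86697512   0.
 111.22537682]
[ 13.02537682  31.41218322  19.25224417  77.84006095   0.
 111.22537682]
[ 20.14139404  12.57988571  -8.21251205  69.20760224   0.
 118.34139404]
[ 13.02537682  32.88004601  36.74702114  93.86697512   0.
 -68.77462318]
[ 13.02537682  31.41218322  19.25224417  77.84006095   0.
 -68.77462318]
[ 20.14139404  12.57988571  -8.21251205  69.20760224   0.
 -61.65860596]
```

```bash
python3 - <<'E'
from h import *
out=[]
for a in (0.15,.25,.35):
  row=[]
  for n,(x0,y0,x1,y1) in dict(top=(215,160,265,215),side=(275,195,330,250)).items():
    im=cv2.imread(f"pics/{n}0.png"); c=optics.get_calibration(n); s=5
    cr=cv2.resize(im[y0:y1,x0:x1],None,fx=s,fy=s,interpolation=cv2.INTER_CUBIC)
    P=lambda *q: tuple(int(v) for v in (proj(c,rw(*q))+.5-[x0,y0])*s)
    for x in(-.021,-.061):
      pts=np.array([P(x,.13+.075*np.sin(a)+.008*np.cos(t),.146+.075*np.cos(a)+.008*np.sin(t)) for t in np.linspace(0,6.28,24)]);cv2.polylines(cr,[pts],True,(0,255,0),1)
    row.append(cv2.copyMakeBorder(cr,0,280-cr.shape[0],0,280-cr.shape[1],cv2.BORDER_CONSTANT))
  out.append(np.vstack(row))
cv2.imwrite("pics/knob.png",np.hstack(out)[:600,:800] if 0 else cv2.resize(np.hstack(out),(800,534)))
E
```

```text
(no output)
```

View pics/knob.png

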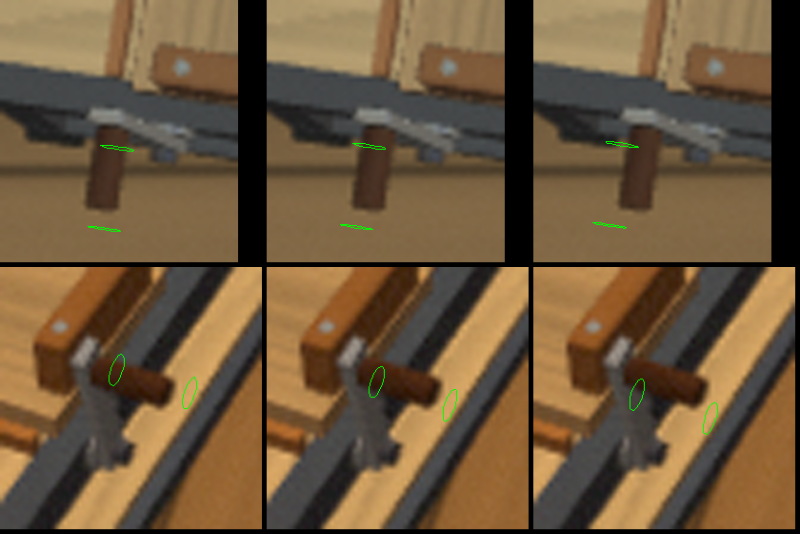

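```bash
python3 - <<'E'
from h import *
o=[-90,0,YAW]
a0=np.arcsin(.0145/.075)
K=lambda a,dz=0:rw(-.036,.13+.075*np.sin(a),.146+.075*np.cos(a)-.008+dz)
manip.movel([0.143,0.479,0.33],v=.25)
manip.movep(K(a0,.1),o)
manip.move_gripper(.5)
manip.movel(K(a0),v=.15)
print(manip.current_wrist_force(),manip.current_eef_pos(),K(a0))
t=optics.get_image("top");s=optics.get_image("side")
cv2.imwrite("pics/k1.png",cv2.resize(np.hstack([t[140:240,190:290],s[170:270,260:360]]),None,fx=4,fy=4)[:,:,::-1])
print(manip.current_time())
E
```

```text
[0.24912092 0.02388219 0.20364241] [0.58882174 0.21877813 0.2125987 ] [0.58847794 0.21865731 0.21158498]
4.7833
```

View pics/k1.png

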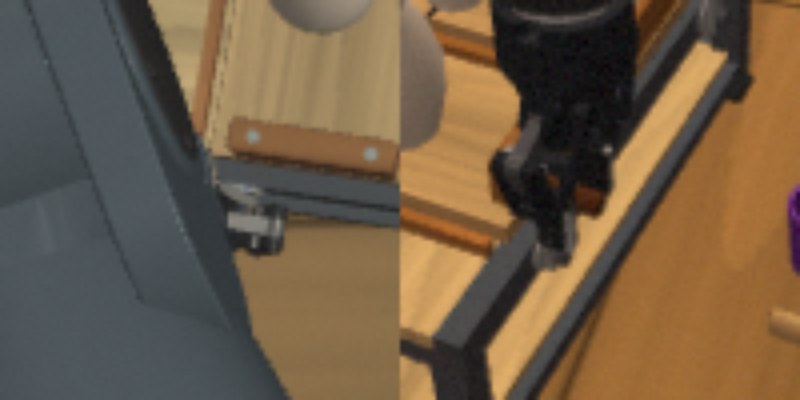

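```bash
python3 - <<'E'
from h import *
manip.move_gripper(0.0,25)
g=manip.current_finger_gap();print(g,g*85,manip.current_wrist_force())
if 0.12<g<0.3:
    K=lambda a,dz=0:rw(-.036,.13+.075*np.sin(a),.146+.075*np.cos(a)-.008+dz)
    for a in np.radians(np.arange(18,92,8)):
        manip.movel(K(a),v=.08)
        f=manip.current_wrist_force()
        print(round(np.degrees(a)),np.round(f,1),round(manip.current_finger_gap(),3))
        if np.linalg.norm(f)>45: break
    manip.movel(K(np.radians(91)),v=.05)
    print(manip.current_wrist_force(),manip.current_eef_pos(),K(np.radians(91)))
s=optics.get_image("side")
cv2.imwrite("pics/k2.png",cv2.resize(s[170:290,240:380],None,fx=4,fy=4)[:,:,::-1]); print(manip.current_time())
E
```

```text
0.17854080479023293 15.1759684071698 [-0.45137828  0.05425396  5.07229186]
18 [2.  2.9 3. ] 0.176
26 [4.2 0.9 0.6] 0.177
34 [ 5.3 -1.4  0.2] 0.173
42 [ 5.5 -0.1 -0.6] 0.173
50 [ 4.6 -0.7 -2. ] 0.173
58 [ 5.3 -0.8 -2. ] 0.175
66 [ 4.  -0.6 -1.7] 0.172
74 [ 3.3 -2.6 -2.9] 0.17
82 [ 2.4 -5.  -3.7] 0.177
90 [ 0.5 -9.6 -0.5] 0.174
[ -0.30264798 -11.12083803   1.55055887] [0.59667172 0.27728769 0.13649863] [0.59710536 0.27852746 0.13669107]
8.2417
```

View pics/k2.png

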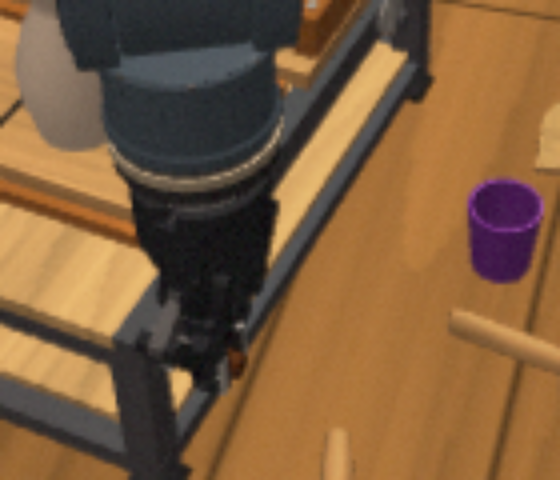

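```bash
python3 - <<'E'
from h import *
manip.move_gripper(.5)
p=manip.current_eef_pos(); manip.movel([p[0],p[1],.30],v=.2)
manip.movep(rw(-.16,.10,.30),[-90,0,-98.2])
s=optics.get_image("side");t=optics.get_image("top")
cv2.imwrite("pics/k3.png",cv2.resize(np.hstack([s[150:290,220:350],t[140:280,190:260]]),None,fx=4,fy=4)[:,:,::-1])
for n in("side","top"): print([(np.round(d["at"],4),d["p"]) for d in optics.tip_of("catch_left_knob",n)[:2]])
print(rw(-.033,.205,.146))
print(manip.current_time(),manip.current_wrist_force())
E
```

```text
[(array([0.5964, 0.2746, 0.1394]), 0.76)]
[(array([0.603 , 0.2804, 0.1421]), 0.52)]
[0.60007632 0.27811088 0.146     ]
11.1583 [0.41913457 1.39290315 0.8485898 ]
```

View pics/k3.png

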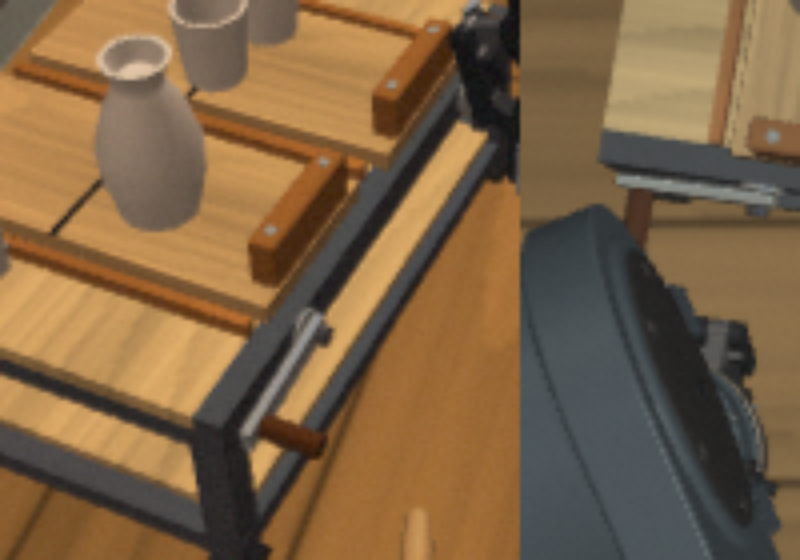

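```bash
python3 - <<'E'
from h import *
c=optics.get_calibration("side")
for a in (1.4,1.571,1.74):
    for x in(-.011,-.051): print(a,x,(proj(c,rw(x,.13+.075*np.sin(a),.146+.075*np.cos(a)))+.5-[220,150])*4)
    print((proj(c,rw(-.009,.13,.146))+.5-[220,150])*4)
E
```

```text
1.4 -0.011 [260.90553063 404.10098615]
1.4 -0.051 [321.15597117 425.5519537 ]
[316.3262526  332.82562643]
1.571 -0.011 [261.86049168 419.2264195 ]
1.571 -0.051 [321.58048343 440.71121973]
[316.3262526  332.82562643]
1.74 -0.011 [264.50417386 431.32761563]
1.74 -0.051 [323.6371474  452.76740478]
[316.3262526  332.82562643]
```

```bash
python3 - <<'E'
from h import *
c=optics.get_calibration("side"); s=cv2.imread("pics/k3.png")[:,:520]
s=cv2.resize(s,(130,140),interpolation=cv2.INTER_AREA)[70:125,50:95]
out=[]
for a in (1.5,1.571,1.66,1.74):
    cr=cv2.resize(s,None,fx=8,fy=8,interpolation=cv2.INTER_CUBIC)[:,:]
    P=lambda *q: tuple(int(v) for v in (proj(c,rw(*q))+.5-[270,220])*8)
    for x in(-.011,-.051):
      pts=np.array([P(x,.13+.075*np.sin(a)+.008*np.cos(t),.146+.075*np.cos(a)+.008*np.sin(t)) for t in np.linspace(0,6.28,24)]);cv2.polylines(cr,[pts],True,(0,255,0),1)
    for w in(-.009,.009):
      q=lambda r:(-.011,.13+r*np.sin(a)-w*np.cos(a),.146+r*np.cos(a)+w*np.sin(a))
      cv2.line(cr,P(*q(0)),P(*q(.084)),(255,0,0),1)
    out.append(cr)
cv2.imwrite("pics/k4.png",cv2.resize(np.hstack(out),(800,int(800*440/1440)*1)) if 0 else cv2.resize(np.vstack([np.hstack(out[:2]),np.hstack(out[2:])]),(490,600)))
E
```

```text
(no output)
```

View pics/k4.png

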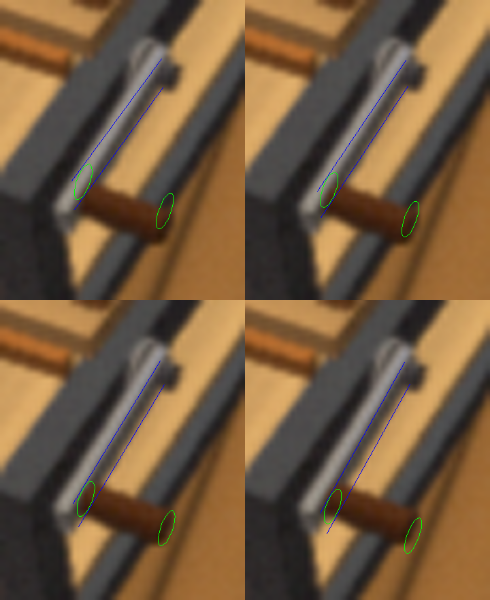

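```bash
python3 - <<'E'
from h import *
im=optics.get_image("side"); cv2.imwrite("pics/side1.png",im[:,:,::-1])
c=optics.get_calibration("side")
cr=cv2.resize(im[215:275,270:315],None,fx=10,fy=10,interpolation=cv2.INTER_CUBIC)[:,:,::-1]
cr=np.ascontiguousarray(cr)
cv2.imwrite("pics/k5.png",cr)
for a in(1.45,1.571,1.66,1.74,1.85):
  q=lambda r,w:(proj(c,rw(-.013,.13+r*np.sin(a)-w*np.cos(a),.146+r*np.cos(a)+w*np.sin(a)))+.5-[270,215])*10
  d=q(.07,.0)-q(0,.0); print(a,q(0,.009),q(.084,.009),"slope",-d[1]/d[0])
E
```

```text
1.45 [304.82664731 159.66926879] [140.13115413 371.04495051] slope 1.2954692873456977
1.571 [302.84030622 162.41902619] [140.40563845 403.79259322] slope 1.4969582362411278
1.66 [301.39526546 164.67575812] [142.24390996 425.45903664] slope 1.64886349808466
1.74 [300.11878019 166.85725189] [145.04475459 443.02105572] slope 1.7905092680196575
1.85 [298.41416449 170.066449  ] [150.59770632 464.01610853] slope 1.9973955233967113
```

View pics/k5.png

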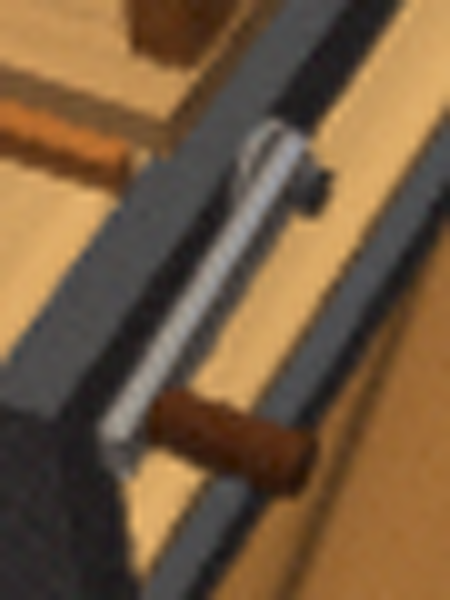

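```bash
python3 - <<'E'
from h import *
p0=np.array([0.59667,0.27728]); o=[-90,0,YAW]
manip.movep([*p0,.25],o)
manip.movel([*p0,.1365],v=.15)
manip.move_gripper(0.0,25); print(manip.current_finger_gap())
manip.movel([*p0,.1415],v=.05); print(manip.current_wrist_force())
manip.move_gripper(.5)
manip.movel([*p0,.30],v=.2)
manip.movep(rw(-.16,.10,.30),[-90,0,-98.2])
im=optics.get_image("side"); cv2.imwrite("pics/side2.png",im[:,:,::-1])
cr=cv2.resize(im[215:275,270:315],None,fx=10,fy=10,interpolation=cv2.INTER_CUBIC)[:,:,::-1]
cv2.imwrite("pics/k6.png",cr)
print([(np.round(d["at"],4),d["p"]) for d in optics.tip_of("catch_left_knob","side")[:2]],manip.current_time(),manip.current_wrist_force())
E
```

```text
0.17629528151473264
[ 2.38276897 -0.40143498  0.01093728]
[(array([0.5967, 0.2722, 0.1397]), 0.8)] 16.875 [ 0.04618386 -0.77909061  0.63122336]
```

View pics/k6.png

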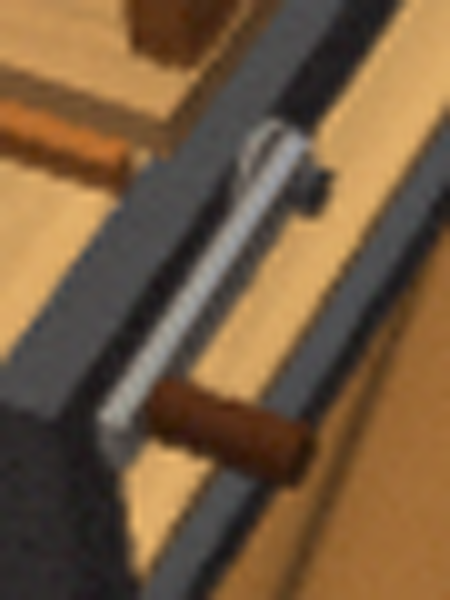

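```bash
python3 - <<'E'
from h import *
manip.move_gripper(.6)
manip.movel(rw(.0235,.0805,.30),[-90,0,YAW-90],v=.2)
manip.movel(rw(.0235,.0805,.194),v=.12)
print(manip.current_wrist_force(),manip.current_eef_pos())
im=optics.get_image("side"); 
manip.move_gripper(0.0,60)
print(manip.current_finger_gap()*85,manip.current_wrist_force(),manip.current_time())
im2=optics.get_image("side")
cv2.imwrite("pics/b1.png",cv2.resize(np.hstack([im[130:270,210:310],im2[130:270,210:310]]),None,fx=4,fy=4)[:,:,::-1])
E
```

```text
[ 0.6835671  -0.47992735  0.99698083] [0.63850602 0.14697054 0.19496302]
19.125641068088573 [-2.53025712  0.03671337  6.07626888] 19.675
```

View pics/b1.png

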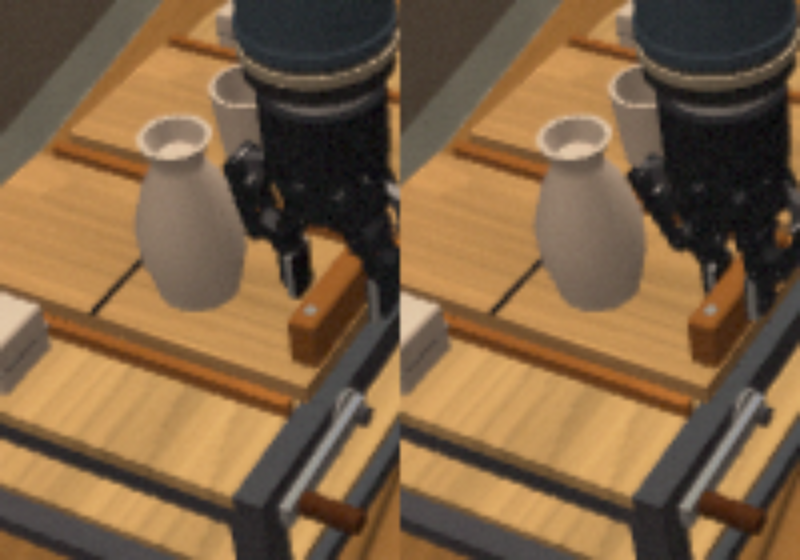

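```bash
python3 - <<'E'
from h import *
for d in (.02,.09,.168):
    manip.movel(rw(.0235-d,.0805,.1942),v=.05)
    print(d,np.round(manip.current_wrist_force(),1),np.round(manip.current_ft_torque(),2),manip.current_finger_gap()*85)
    if abs(np.array(manip.current_wrist_force())).max()>40: break
print(manip.current_time(),manip.current_eef_pos())
for n in("side","top"):
    im=optics.get_image(n); cv2.imwrite(f"pics/{n}3.png",im[:,:,::-1])
    print([(np.round(d["at"],4),d["p"]) for d in optics.tip_of("ware_board_line",n)[:2]],rw(0,.08,.176))
t=cv2.imread("pics/top3.png")[50:220,200:420]; cv2.imwrite("pics/top3c.png",cv2.resize(t,None,fx=3.5,fy=3.5,interpolation=cv2.INTER_CUBIC))
s=cv2.imread("pics/side3.png")[140:290,200:400]; cv2.imwrite("pics/side3c.png",cv2.resize(s,None,fx=4,fy=4,interpolation=cv2.INTER_CUBIC))
E
```

```text
0.02 [-6.7  0.5  9.1] [ 0.04  1.22 -0.05] 18.946429644029884
0.09 [ 3.9 -0.6  4.2] [-0.06 -0.94 -0.  ] 18.995162640924516
0.168 [0.2 0.7 1.2] [ 0.   -0.3  -0.01] 18.93726969995184
23.5333 [0.47178007 0.17079235 0.19409539]
[(array([0.6189, 0.1513, 0.1752]), 0.82)] [0.61491031 0.1496821  0.176     ]
[(array([0.6202, 0.1498, 0.1828]), 0.68), (array([0.6085, 0.1516, 0.1654]), 0.58)] [0.61491031 0.1496821  0.176     ]
```

View pics/top3c.png

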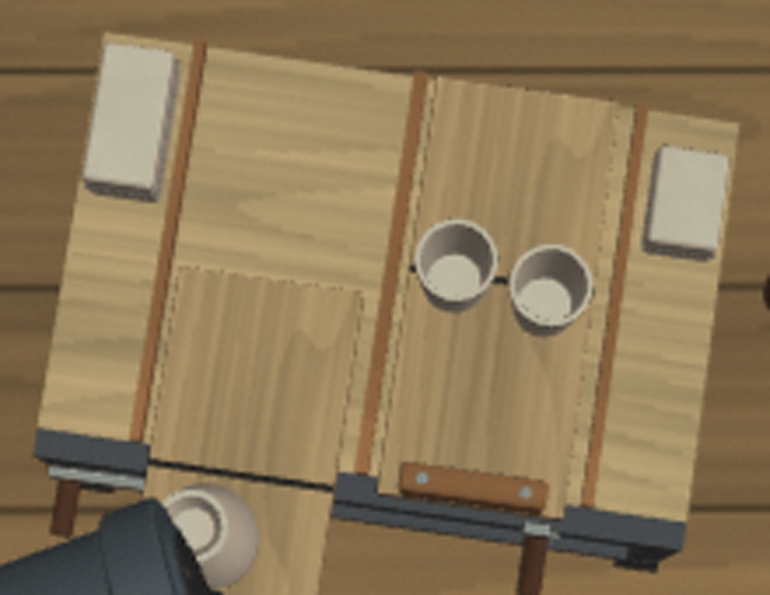

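View pics/side3c.png

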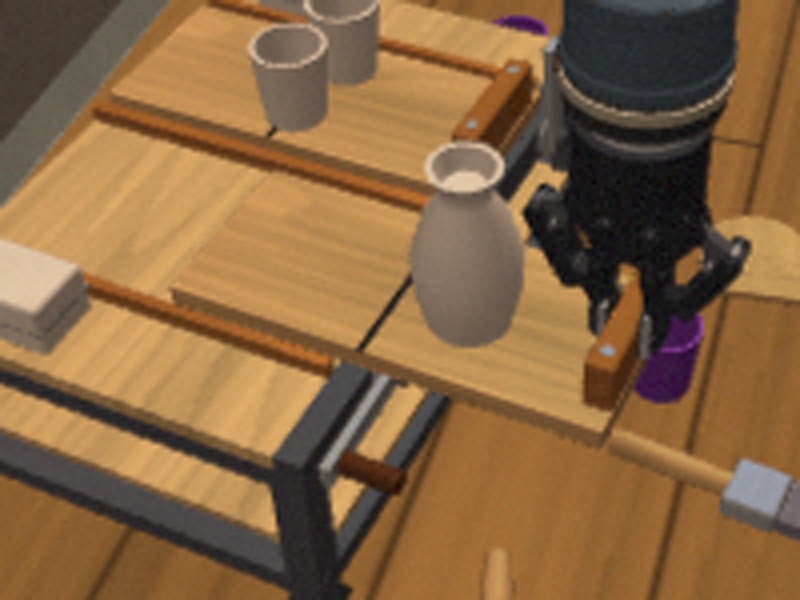

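```bash
cat > m.py <<'E'
from h import *
a=np.radians(YAW)
def f(n,px,z,s,o):
    P=ray(optics.get_calibration(n),np.array(px)/s+o-.5,z);d=P[:2]-E0; return np.round([d@[np.cos(a),np.sin(a)],d@[-np.sin(a),np.cos(a)]],4)
E
python3 - <<'E'
from m import *
for p in [(148,461),(333,488)]: print("line top",f("top",p,.176,3.5,[200,50]))
for p in [(362,347),(408,280)]: print("line side",f("side",p,.176,4,[200,140]))
for p in [(35,458),(684,550)]: print("edge top",f("top",p,.16,3.5,[200,50]))
for p in [(275,457)]: print("edge side",f("side",p,.16,4,[200,140]))
E
```

```text
line top [0.0065 0.1461]
line top [0.0057 0.0166]
line side [0.0059 0.1431]
line side [0.0068 0.0788]
edge top [-0.0006  0.2277]
edge top [-0.0016 -0.2315]
edge side [0.0192 0.2289]
```

```bash
python3 - <<'E'
from h import *
manip.movel(rw(.0235-.1742,.0805,.1942),v=.03)
manip.pause(.5)
print(np.round(manip.current_wrist_force(),1),np.round(manip.current_ft_torque(),2),manip.current_finger_gap()*85,manip.current_eef_pos(),manip.current_time())
for n in("side","top"):
    im=optics.get_image(n); cv2.imwrite(f"pics/{n}4.png",im[:,:,::-1])
    print([(np.round(d["at"],4),d["p"]) for d in optics.tip_of("ware_board_line",n)[:2]],rw(0,.08,.176))
t=cv2.imread("pics/top4.png")[50:220,200:420]; cv2.imwrite("pics/top4c.png",cv2.resize(t,None,fx=3.5,fy=3.5,interpolation=cv2.INTER_CUBIC))
s=cv2.imread("pics/side4.png")[140:290,200:400]; cv2.imwrite("pics/side4c.png",cv2.resize(s,None,fx=4,fy=4,interpolation=cv2.INTER_CUBIC))
E
```

```text
[-5.3  0.3  2.4] [ 0.05  0.73 -0.07] 18.583656875789156 [0.46525423 0.17170338 0.19407528] 24.5917
[(array([0.6135, 0.1527, 0.1741]), 0.71)] [0.61491031 0.1496821  0.176     ]
[(array([0.6127, 0.1499, 0.1796]), 0.81)] [0.61491031 0.1496821  0.176     ]
```

View pics/top4c.png

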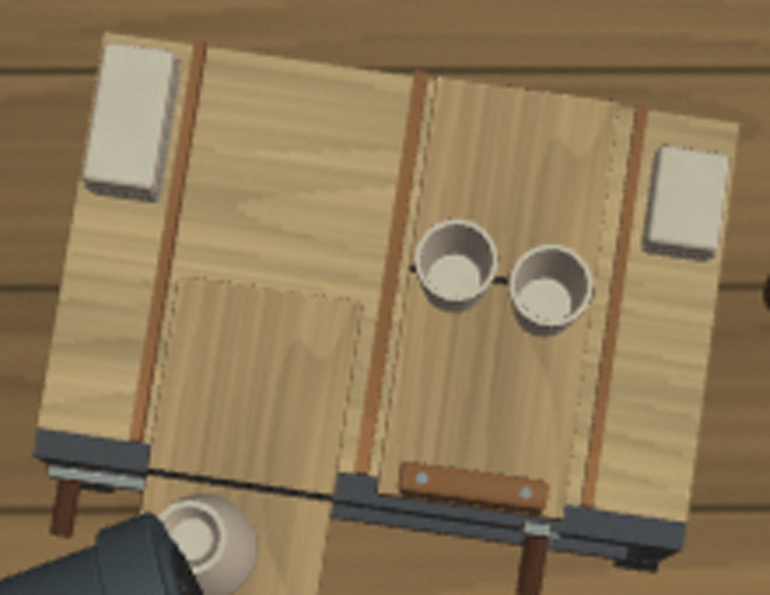

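View pics/side4c.png

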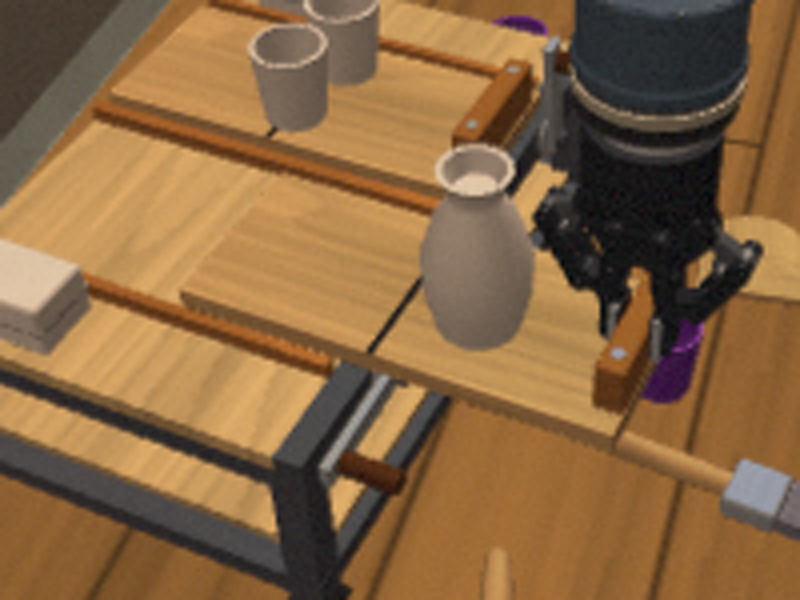

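```bash
python3 - <<'E'
from m import *
for p in [(148,470),(333,497)]: print("line top",f("top",p,.176,3.5,[200,50]))
for p in [(372,349),(418,282)]: print("line side",f("side",p,.176,4,[200,140]))
print("rear end top",f("top",(182,276),.176,3.5,[200,50]),f("top",(360,302),.176,3.5,[200,50]))
print("rear-left top corner side",f("side",(183,293),.176,4,[200,140]))
print(np.round(manip.current_wrist_force(),1),manip.current_time())
E
```

```text
line top [0.0003 0.1451]
line top [-0.0005  0.0157]
line side [-0.0005  0.1422]
line side [0.     0.0779]
rear end top [0.1387 0.1426] [0.1378 0.0167]
rear-left top corner side [0.134 0.147]
[-6.8  0.5  2.2] 24.7917
```

```bash
python3 - <<'E'
from h import *
manip.finish_job()
try: print(manip.current_time())
except Exception as e: print(e)
E
```

```text
the job is handed in; nothing more can be done
the job is handed in; nothing more can be done
```

The job is handed in at about 25 s, with the vase's board drawn out and still held level. `finish_job()` reports no verdict, so what follows rests on my own measurements.

- **Catch:** The vase stood on the left board. I turned the left catch outward, and it first lay slightly past level at about 1.66 rad. I regripped the knob and raised it about 5 mm; the side picture then gave about 1.61 rad (allowed 1.40 to 1.74). The network still placed the knob about 6 mm below the pivot, which means about 1.65 rad. That disagrees slightly but is also within range.
- **Board:** I drew it straight out by its batten, about 174 mm. In both cameras the dark line lies within 1 mm of the rack's edge, while the network put it 1 to 3 mm in front of the edge. The allowance is 8 mm.
- **Hold:** The jaws measure 18.6 mm across the 20 mm batten. The wrist force is a steady 5 to 7 N, and the board is square to the rack.
- **Surroundings:** In the last pictures the vase and cups stand upright. The other board, the right catch and the bench items in view look unmoved.

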